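# Lay the round bar in the drilling cradle

## Task

Set up the tall aluminium round bar for cross-drilling: without lifting it off the cradle, bring it in line with the V trough, tip it over towards the end stop so that it lies in the trough, and slide it along until the end that was its top sits flush against the stop. Leave everything else on the bench where it is.

Things in the scene. Friction and masses are not known exactly. Their poses are not given: they have to be found in the camera images.
- bar: plain aluminium round bar, 48 mm diameter, 130 mm long, solid, about 0.6 kg, standing on end on the flat landing of the cradle, beside or near the trough's line. Origin: centre of the end it stands on at the start (its foot); its z axis runs along the bar from foot to top.
- bar_top (a point): centre of the bar's other end face (the top while it stands), 130 mm from its origin, with a small dark centre mark
- cradle: fixed steel drilling cradle. x runs along its trough from the bare landing towards the end stop, y across, z up; origin on the bench under the middle of the trough's open mouth. Base plate 8 mm thick, 150 mm wide, x = -140 to +135 mm; bare flat landing from x = -140 to 0, V trough with 45 degree flanks from x = 0 to 115 (flank tops 29 mm above the bench, 60 mm apart inside, 90 mm over all).
- stop (a point): point on the end stop's face at x = 115 mm of the cradle, on the axis of the bar when it lies in the V, 33 mm above the bench; axes as the cradle's. The stop is a plate 14 mm thick, 90 mm wide, reaching 70 mm above the bench.
- trough_mouth (a point): point at the open mouth of the trough, on the same bar axis, 33 mm above the bench (the lying bar's lowest line is 1 mm above the plate); axes as the cradle's. When the bar is home against the stop its rear end stands 15 mm out from the mouth over the landing.
- offcut: short aluminium round offcut standing on the bench beside the cradle, 40 mm diameter, 70 mm tall; origin under its centre. Bystander.
- ring_blank: flat brass ring blank lying on the bench beside the cradle, 70 mm outside diameter, 15 mm high; origin under its centre. Bystander.
- screwdriver: screwdriver with a blue handle lying on the bench on the robot's side of the cradle, 180 mm long, up to 30 mm high; its length along its own x. Bystander.
- jar: glass jar with a white lid, 60 mm diameter, 80 mm tall, standing on the far side of the cradle; origin under its centre. Bystander.
- hammer: hammer lying on the bench on the robot's right, about 280 mm long, its length along its own x. Bystander.
- carton: closed cardboard box 100 x 140 x 60 mm on the robot's left; origin under its centre. Bystander.
- can: plain steel can 66 mm diameter, 150 mm tall, at the far right; origin under its centre. Bystander.
Things that resemble listed ones, but are neither listed nor needed, are in the scene too. Leave any orange or yellow look-alike of the bar alone.

How it is judged:
By the outcome, as a careful person would: the job done as asked, in the order asked, and still so for the second after the job is handed in, with the robot touching nothing.
It also fails if it takes over 61 s, if anything falls off the work surface, if the arm or the gripper's body presses on something with over 40 N, if the wrist force passes 120 N, or if a joint passes its speed limit or range.

## Robot

A 6-joint arm with a two-finger parallel gripper is mounted at the origin on the work surface. World frame = base frame: x ahead of the robot, y to its left, z up, the work surface at z = 0. Lengths are in m, angles in rad, forces in N, time in s.
With the tool pointing down it reaches from about 0.225 to 0.875 m from the base axis. Payload 3.4 kg.
Tool frame: the origin (TCP) lies where the fingers leave the gripper's body, on its centre line; the fingertips stand 73 mm ahead of it and the grasp point (between the pads) lies 54 mm ahead of it (manip.pinch_z is the distance from the TCP to the grasp point, in m); z points along the fingers, y is the line along which they close (so a half turn about z gives the same grasp; the last joint's range is limited). The gripper opens to 85 mm and grips with 20 to 120 N. Pads are 22 mm wide; open, the fingers measure 114 mm over their backs; the gripper's body (76 mm by 85 mm) begins 54 mm behind the grasp point. The pads swing forward as they close: fully open they stand 13 mm farther back than shut.
Start: joints at [1.038, 0.276, 1.505, -0, 1.361, -0.121], TCP at [0.23, 0.527, 0.304] pointing down, gripper open.
Joint ranges: [-2.89, 2.89], [-0.75, 2.08], [0.22, 2.7], [-1.18, 4.32], [0.11, 2.71], [-2.7, 2.7]. Speed limits (rad/s): [2.57, 2.57, 3.14, 3.14, 3.14, 3.14].

## Interface

Orientations are given as a unit quaternion [w, x, y, z].
In Python, from rig import readout, imaging, manip gives the robot as it stands. The module is installed in compiled form; this text tells all that it offers.
- The arm moves only by the tool servo_tool, never from a script. Its argument "moves" is a list of rows, each an object with "dp": the shift along the tool's x, y, z in units of 0.2 m (1.0 is 0.2 m), a list of three; "delta_rot": the turn, a rotation vector about the tool's x, y, z in units of 0.1 rad (1.0 is 0.1 rad), a list of three; "fingers": the opening, from 0 (shut) to 1 (fully open). In form: [{"dp": [dx, dy, dz], "delta_rot": [wx, wy, wz], "fingers": fingers}, ...]. A call has 1 to 5 rows; each row shifts and turns the commanded pose from where the row before left it, along the tool's axes as they then stand; what a row does not reach is not made up. A row lasts 1/10 s, in which the tool goes at most 50 mm and 8.59 degrees, less where a joint would pass 70% of its speed; a pose out of reach is approached as far as the arm can. A call with a number of a shift or a turn outside -1 to 1 is refused whole. A call with a gripper value outside its range is refused whole. The fingers move at their own pace and stop on an object; "force" is the grip in N (left out, the last holds). Time passes only in rows, so rows that do not move let the fingers close. It gives the time, the measured TCP pose, the force, the opening and the grip force at its end, in the units of the state.
- readout.get_state(): the state, without advancing time (a new reading comes with each control period).
- imaging.get_image(name): name is "scene" or "top"; returns (picture, depth): 480x640x3 uint8, red, green, blue; 480x640 float32, m along the optical axis (not along the pixel's ray), 0 where there is no reading.
- imaging.calibration(name): a dict with "intrinsics" (3x3 intrinsics, pixels), "R" (3x3) and "t" (3): a world point X has camera coordinates R X + t. Camera axes: x right, y down, z forward; pixel columns grow to the right and rows downward; lengths in m; the calibration is good to about 2 mm. A picture is of the moment at which its call begins. calibration takes no time and is no camera call.
- manip.sign_off(): hands the job in; it is judged then, once.
The state is a dict: "clock": time; "qpos": joint angles; "qd": joint speeds; "effort": joint torques, N m; "position": TCP position; "ee_rot": TCP orientation; "contact_force": force on the tool from outside, world axes, zero at the start; "moment": the same for the moment, N m; "width": finger opening in m; "gripper_force": force on a finger pad.
Only numpy, scipy, OpenCV 4.12 (cv2) and the standard library are available. Lean on these libraries where they do the work, as an engineer would, in place of code of your own. Each camera call takes 0.05 s, during which the arm holds its last target. There are 200 camera calls.

## Working session

There is one attempt and no reset: what is moved stays moved. The work goes in short steps, Python scripts to look and compute and a tool call to move; the robot and the scene stay as the last step left them, time stands still between calls to the robot, and variables do not carry over. Pictures are saved under pics/ and viewed, at most 10 in all, crops included, and the job is handed in when it is done.

Besides the shell and the picture viewer there is one more tool, called after ">>>" in YAML: its name, and indented under it one key for each argument. servo_tool: Moves the arm, as the interface text tells. Its arguments: {"type":"object","properties":{"moves":{"type":"array"},"force":{"type":"number"}},"required":["moves"]}

```bash
mkdir -p pics
cat > h.py <<'E'
import numpy as np, cv2
from rig import readout, imaging, manip
def snap(n,f):
    im,d=imaging.get_image(n); cv2.imwrite(f'pics/{f}.png',im[:,:,::-1]); np.savez(f'pics/{f}.npz',im=im,d=d); return im,d
def pts(n,d):
    c=imaging.calibration(n);K,R,t=[np.array(c[k]) for k in('intrinsics','R','t')]
    v,u=np.mgrid[:480,:640]; p=np.stack([(u-K[0,2])/K[0,0]*d,(v-K[1,2])/K[1,1]*d,d],-1)
    return (p-t)@R
def ray(n,u,v,z):
    c=imaging.calibration(n);K,R,t=[np.array(c[k]) for k in('intrinsics','R','t')]
    o=-R.T@t; r=R.T@np.linalg.inv(K)@[u,v,1]; return o+r*(z-o[2])/r[2]
def proj(n,X):
    c=imaging.calibration(n);K,R,t=[np.array(c[k]) for k in('intrinsics','R','t')]
    p=K@(R@np.array(X)+t); return p[:2]/p[2]
E
python3 - <<'E'
from h import *
print(readout.get_state())
for n in('scene','top'):
    snap(n,n+'0'); c=imaging.calibration(n); print(n,-np.array(c['R']).T@c['t'],c['intrinsics'],c['R'])
E
```

```text
{'clock': 0.0, 'qpos': array([ 1.03797513e+00,  2.76595511e-01,  1.50619220e+00,  3.68050660e-05,
        1.36068046e+00, -1.21013795e-01]), 'qd': array([-0.00050797,  0.00074021, -0.00175394,  0.0007493 ,  0.00013   ,
       -0.00012879]), 'effort': array([-4.04038537e-04, -4.16769755e+01, -2.45803607e+01, -1.41987284e-04,
        1.07012299e-02,  2.08104586e-05]), 'position': array([0.22994316, 0.52656799, 0.30301575]), 'ee_rot': array([-3.18179962e-04,  2.04455538e-01,  9.78875402e-01, -8.82315716e-04]), 'contact_force': array([-0.58195072,  0.68853631,  0.18451592]), 'moment': array([-0.01281361, -0.00968712,  0.03201087]), 'gripper_force': 0.0, 'width': 0.0851815456026934}
scene [1.2109504  0.50684341 0.70293276] [[474.57965213   0.         318.57786176]
 [  0.         474.57965213 239.15726906]
 [  0.           0.           1.        ]] [[-0.63962335  0.76857909  0.01296733]
 [ 0.44792544  0.38637377 -0.80627422]
 [-0.62469574 -0.50990342 -0.59139981]]
top [ 0.50486772 -0.00277075  1.25563148] [[465.97145603   0.         319.6360061 ]
 [  0.         465.97145603 240.10407776]
 [  0.           0.           1.        ]] [[-0.0223329  -0.99974377 -0.00369151]
 [-0.99866161  0.02248072 -0.04657905]
 [ 0.0466501   0.00264632 -0.99890779]]
```

View pics/scene0.png

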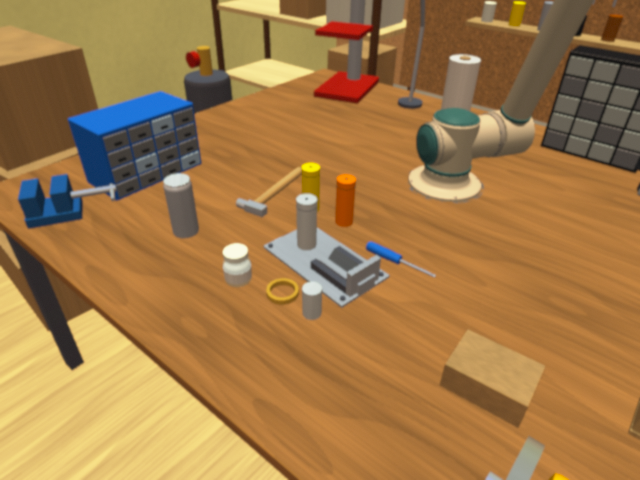

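View pics/top0.png

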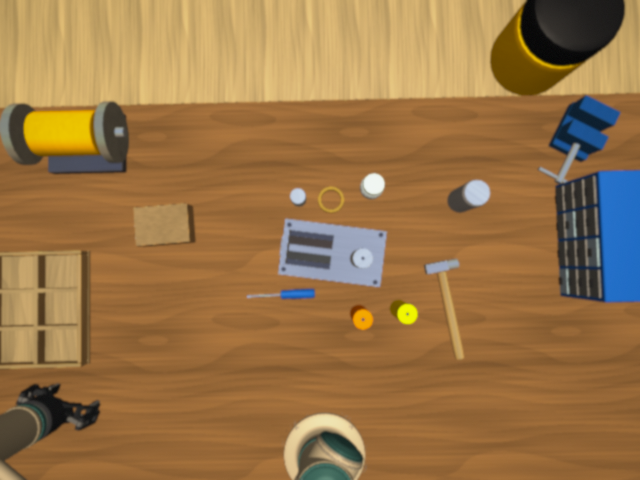

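The scene view shows the grey bar standing on the landing at (307,220), next to the V block, with its stop at (365,270). In the top view the bar's top is at (362,258) and the cradle spans (280–386, 220–286), with its trough pointing left (+y world).

Could be taken for the bar (top pixels): grey bar (362,258), orange (362,319), yellow (407,314), can (475,193), offcut (297,197). I choose the grey one on the landing and will check it in a crop.

Run:
```python
from h import *
z=np.load('pics/top0.npz');im,d=z['im'],z['d'];P=pts('top',d)
cv2.imwrite('pics/c1.png',cv2.resize(im[200:340,240:440,::-1],None,fx=4,fy=4,interpolation=cv2.INTER_CUBIC))
hsv=cv2.cvtColor(im,cv2.COLOR_RGB2HSV)
# grey cluster in cradle window
m=((hsv[...,1]<75)).astype(np.uint8); w=np.zeros_like(m); w[205:300,265:400]=1; m&=w
m=cv2.morphologyEx(m,cv2.MORPH_CLOSE,np.ones((9,9)))
cs,_=cv2.findContours(m,0,2); c=max(cs,key=cv2.contourArea)
bx=cv2.boxPoints(cv2.minAreaRect(c)); W=np.array([ray('top',u,v,.008) for u,v in bx]); print(bx,W.round(4),'sides',[np.linalg.norm(W[i]-W[(i+1)%4]).round(4) for i in range(4)])
print('centre',W.mean(0))
# bar top by depth
b=(P[...,2]>.125)&(P[...,2]<.15)&(w>0); v,u=np.nonzero(b)
print('bar',len(u),u.mean(),v.mean(),ray('top',u.mean(),v.mean(),.138),np.median(P[b],0), np.ptp(P[b],0))
s=(P[...,2]>.055)&(P[...,2]<.08)&(w>0);v,u=np.nonzero(s);print('stop',len(u),np.median(P[s],0),P[s].mean(0),cv2.minAreaRect(np.c_[u,v].astype(np.float32)))
z=np.load('pics/scene0.npz');Q=pts('scene',z['d'])
w2=np.zeros((480,640),bool);w2[180:265,290:325]=1
b=w2&(Q[...,2]>.02)&(Q[...,2]<.15);print('bar scene pts',np.median(Q[b],0),Q[b].max(0),Q[b].min(0))
t=b&(Q[...,2]>.134);v,u=np.nonzero(t);print('top scene',u.mean(),v.mean(),ray('scene',u.mean(),v.mean(),.138))
for n,wd in dict(orange=(300,340,345,380),yellow=(295,335,390,425),driver=(285,303,240,320),offcut=(185,210,285,310),ring=(185,215,315,347),jar=(170,200,358,390)).items():
    a=P[wd[0]:wd[1],wd[2]:wd[3]].reshape(-1,3);a=a[a[:,2]>.01];print(n,len(a),a.min(0).round(3),a.max(0).round(3))
```

```text
[[276.07837 273.88297]
 [283.2433  217.45946]
 [387.26434 230.66849]
 [380.09943 287.09198]] [[ 0.4754  0.1189  0.008 ]
 [ 0.6262  0.0969  0.008 ]
 [ 0.5844 -0.1813  0.008 ]
 [ 0.4341 -0.1579  0.008 ]] sides [np.float64(0.1524), np.float64(0.2814), np.float64(0.1521), np.float64(0.2798)]
centre [ 0.53003132 -0.03082946  0.008     ]
bar 311 362.2668810289389 258.2540192926045 [ 0.51124071 -0.10095429  0.138     ] [ 0.51155903 -0.10078658  0.13668502] [0.04570136 0.04612042 0.01140405]
stop 213 [0.54473505 0.09071669 0.06826794] [0.54498002 0.08117095 0.06817297] ((318.7458801269531, 247.8287353515625), (76.42054748535156, 34.373477935791016), 3.0127875804901123)
bar scene pts [ 0.52257495 -0.09415233  0.08497596] [ 0.57868306 -0.00904217  0.13925184] [ 0.35829579 -0.21997452  0.0201194 ]
top scene 305.9655172413793 199.67980295566502 [ 0.51650636 -0.09878314  0.138     ]
orange 415 [ 0.341 -0.122  0.011] [ 0.505 -0.003  1.256]
yellow 462 [ 0.353 -0.228  0.01 ] [ 0.505 -0.003  1.256]
driver 389 [ 0.409 -0.003  0.01 ] [0.505 0.197 1.256]
offcut 229 [ 0.505 -0.003  0.01 ] [0.693 0.074 1.256]
ring 206 [ 0.505 -0.065  0.01 ] [0.705 0.003 1.256]
jar 485 [ 0.505 -0.168  0.01 ] [ 0.726 -0.003  1.256]
```

View pics/c1.png

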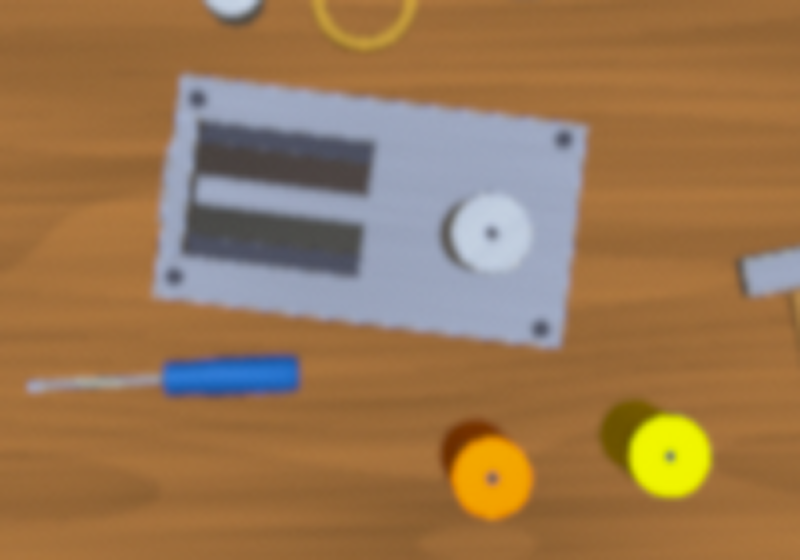

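The crop shows the grey bar on the landing at crop (490,233), with a dark centre mark. The trough opens towards it, and the yellow and orange look-alikes stand clear of the cradle, so the choice holds.

```bash
cat >> h.py <<'E'
from scipy.spatial.transform import Rotation as Ro, Slerp
EX=np.array([.148,.989,0]);EX/=np.linalg.norm(EX);EZ=np.array([0,0,1.]);EY=np.cross(EZ,EX)
O=np.array([.5304,-.0284,0])
def tool(th): # th rad: tilt of fingers from straight down towards +ex ; tool y=-EY
    z=np.sin(th)*EX-np.cos(th)*EZ; y=-EY; return Ro.from_matrix(np.c_[np.cross(y,z),y,z])
def cur(): 
    s=readout.get_state(); q=s['ee_rot']; return s,np.array(s['position']),Ro.from_quat([q[1],q[2],q[3],q[0]])
def plan(p0,R0,p1,R1,n,curve=None):
    """print n rows; curve(f)->(p,R) or straight"""
    sl=Slerp([0,1],Ro.concatenate([R0,R1]))
    if curve is None: curve=lambda f:(p0+(p1-p0)*f,sl(f))
    p,R=p0,R0
    for i in range(n):
        pn,Rn=curve((i+1)/n); dp=(R.inv().apply(pn-p)/.2).round(3); w=((R.inv()*Rn).as_rotvec()/.1).round(2)
        print(i,dp.tolist(),w.tolist()); p=p+R.apply(dp*.2); R=R*Ro.from_rotvec(w*.1)
def loc(p): p=np.array(p)-O; return np.array([p@EX,p@EY,p[2]])
def wld(a): return O+a[0]*EX+a[1]*EY+a[2]*EZ
E
python3 - <<'E'
from h import *
for u,v in((289.25,247.75),(331.5,252)): print('trough line local',loc(ray('top',u,v,.009)).round(4))
print('bar top local: top cam',loc([.51124,-.10095,.138]).round(4),'scene cam',loc([.5165,-.0988,.138]).round(4))
# hole corners of plate
for u,v in((197,98),(564,139),(541,329),(174,276)): print('hole',loc(ray('top',240+u/4,200+v/4,.008)).round(4))
for u,v in((185,75),(587,125),(562,347),(155,297)): print('corner',loc(ray('top',240+u/4,200+v/4,.008)).round(4))
s,p,R=cur()
plan(p,R,np.array([.497,-.201,.28]),tool(0),18)
E
```

```text
trough line local [0.1116 0.0025 0.009 ]
trough line local [-0.002  -0.0004  0.009 ]
bar top local: top cam [-0.0746  0.0082  0.138 ] scene cam [-0.0717  0.0033  0.138 ]
hole [ 0.1197 -0.0594  0.008 ]
hole [-0.1279 -0.063   0.008 ]
hole [-0.1279  0.0649  0.008 ]
hole [0.1196 0.0608 0.008 ]
corner [ 0.1297 -0.0738  0.008 ]
corner [-0.1421 -0.0743  0.008 ]
corner [-0.1432  0.075   0.008 ]
corner [0.1304 0.0763 0.008 ]
0 [-0.149, -0.156, 0.007] [-0.0, 0.0, 0.73]
1 [-0.16, -0.144, 0.006] [-0.0, 0.0, 0.72]
2 [-0.169, -0.132, 0.007] [-0.0, 0.0, 0.73]
3 [-0.179, -0.12, 0.007] [-0.0, 0.0, 0.73]
4 [-0.188, -0.106, 0.006] [-0.0, 0.0, 0.72]
5 [-0.194, -0.093, 0.007] [-0.0, 0.0, 0.73]
6 [-0.201, -0.078, 0.006] [-0.01, 0.0, 0.72]
7 [-0.205, -0.063, 0.007] [0.0, 0.0, 0.73]
8 [-0.21, -0.048, 0.007] [0.0, 0.0, 0.73]
9 [-0.213, -0.033, 0.006] [0.0, 0.0, 0.72]
10 [-0.215, -0.018, 0.007] [0.0, 0.01, 0.73]
11 [-0.215, -0.002, 0.006] [0.0, -0.0, 0.73]
12 [-0.215, 0.014, 0.006] [0.0, -0.0, 0.72]
13 [-0.213, 0.03, 0.007] [-0.0, -0.0, 0.73]
14 [-0.211, 0.045, 0.006] [-0.0, -0.0, 0.73]
15 [-0.206, 0.06, 0.007] [-0.0, -0.0, 0.72]
16 [-0.202, 0.074, 0.006] [-0.0, -0.0, 0.73]
17 [-0.196, 0.09, 0.006] [-0.0, -0.0, 0.73]
```

>>> servo_tool:
  moves:
    - {"dp":[-0.149,-0.156,0.007],"delta_rot":[0,0,0.73],"fingers":1}
    - {"dp":[-0.16,-0.144,0.006],"delta_rot":[0,0,0.72],"fingers":1}
    - {"dp":[-0.169,-0.132,0.007],"delta_rot":[0,0,0.73],"fingers":1}
    - {"dp":[-0.179,-0.12,0.007],"delta_rot":[0,0,0.73],"fingers":1}
    - {"dp":[-0.188,-0.106,0.006],"delta_rot":[0,0,0.72],"fingers":1}

```text
clock: 0.6
position: [0.3044, 0.3231, 0.2969]
ee_rot: [-0.0, 0.379, 0.925, -0.0]
contact_force: [2.2, 0.3, 0.7]
width: 0.0855
gripper_force: 0.0
```

>>> servo_tool:
  moves:
    - {"dp":[-0.194,-0.093,0.007],"delta_rot":[0,0,0.73],"fingers":1}
    - {"dp":[-0.2,-0.078,0.006],"delta_rot":[0,0,0.72],"fingers":1}
    - {"dp":[-0.205,-0.063,0.007],"delta_rot":[0,0,0.73],"fingers":1}
    - {"dp":[-0.21,-0.048,0.007],"delta_rot":[0,0,0.73],"fingers":1}
    - {"dp":[-0.213,-0.033,0.006],"delta_rot":[0,0,0.72],"fingers":1}

```text
clock: 1.1
position: [0.3784, 0.1212, 0.2905]
ee_rot: [-0.0, 0.54, 0.842, 0.0]
contact_force: [0.5, 0.0, -0.1]
width: 0.0854
gripper_force: 0.0
```

>>> servo_tool:
  moves:
    - {"dp":[-0.215,-0.018,0.007],"delta_rot":[0,0,0.73],"fingers":1}
    - {"dp":[-0.215,-0.002,0.006],"delta_rot":[0,0,0.73],"fingers":1}
    - {"dp":[-0.215,0.014,0.006],"delta_rot":[0,0,0.72],"fingers":1}
    - {"dp":[-0.213,0.03,0.007],"delta_rot":[0,0,0.73],"fingers":1}
    - {"dp":[-0.21,0.045,0.006],"delta_rot":[0,0,0.73],"fingers":1}

```text
clock: 1.6
position: [0.4527, -0.0809, 0.284]
ee_rot: [-0.0, 0.684, 0.73, 0.0]
contact_force: [1.8, 0.6, -0.4]
width: 0.0857
gripper_force: 0.0
```

>>> servo_tool:
  moves:
    - {"dp":[-0.206,0.06,0.007],"delta_rot":[0,0,0.72],"fingers":1}
    - {"dp":[-0.2,0.074,0.006],"delta_rot":[0,0,0.73],"fingers":1}
    - {"dp":[-0.196,0.09,0.006],"delta_rot":[0,0,0.73],"fingers":1}
    - {"dp":[0,0,0],"delta_rot":[0,0,0],"fingers":1}

```text
clock: 2.0
position: [0.4989, -0.2049, 0.2795]
ee_rot: [0.001, 0.759, 0.651, -0.001]
contact_force: [0.3, 0.0, -0.0]
width: 0.0852
gripper_force: 0.0
```

```bash
sed -i 's/^O=.*/O=np.array([.5304,-.0284,0])-.0025*EX+.0008*EY/' h.py
python3 - <<'E'
from h import *
s,p,R=cur(); print(p,loc(p),s['qpos'],(R.inv()*tool(0)).as_rotvec(),s['contact_force'])
b=loc([.5125,-.1005,0]);print('bar',b)
G=np.array([b[0],b[1],.047]);th=np.deg2rad(45)
tz=tool(th).as_matrix()[:,2]
P1=wld(G)-.150*tz; print(P1)
plan(p,R,P1,tool(th),9)
E
```

```text
[ 0.49890651 -0.20486453  0.27954102] [-0.17668222  0.00423024  0.27954102] [-0.51763345  0.23673363  1.62200522 -0.00198191  1.28071484 -0.36305306] [ 0.00131723  0.00253948 -0.00547171] [ 0.28975324  0.0216195  -0.02961558]
bar [-0.07145518  0.00623221  0.        ]
[ 0.49680243 -0.20539798  0.15306602]
0 [-0.0, -0.001, 0.07] [0.0, 0.88, -0.01]
1 [-0.007, -0.001, 0.07] [0.01, 0.87, -0.0]
2 [-0.012, -0.002, 0.069] [0.0, 0.88, -0.01]
3 [-0.019, -0.001, 0.068] [0.0, 0.87, -0.0]
4 [-0.024, -0.001, 0.066] [0.01, 0.88, -0.01]
5 [-0.03, -0.001, 0.064] [0.0, 0.87, -0.0]
6 [-0.036, -0.001, 0.06] [0.01, 0.88, -0.01]
7 [-0.04, -0.001, 0.057] [-0.0, 0.87, -0.0]
8 [-0.046, -0.001, 0.054] [0.0, 0.88, -0.01]
```

>>> servo_tool:
  moves:
    - {"dp":[0,0,0.07],"delta_rot":[0,0.88,-0.01],"fingers":1}
    - {"dp":[-0.007,-0.001,0.07],"delta_rot":[0,0.87,0],"fingers":1}
    - {"dp":[-0.012,-0.002,0.069],"delta_rot":[0,0.88,-0.01],"fingers":1}
    - {"dp":[-0.019,-0.001,0.068],"delta_rot":[0,0.87,0],"fingers":1}
    - {"dp":[-0.024,-0.001,0.066],"delta_rot":[0,0.88,-0.01],"fingers":1}

```text
clock: 2.5
position: [0.4958, -0.1992, 0.2099]
ee_rot: [-0.143, 0.738, 0.638, 0.166]
contact_force: [0.8, -0.0, -0.1]
width: 0.0851
gripper_force: 0.0
```

>>> servo_tool:
  moves:
    - {"dp":[-0.03,-0.001,0.064],"delta_rot":[0,0.87,0],"fingers":1}
    - {"dp":[-0.036,-0.001,0.06],"delta_rot":[0,0.88,-0.01],"fingers":1}
    - {"dp":[-0.04,-0.001,0.057],"delta_rot":[0,0.87,0],"fingers":1}
    - {"dp":[-0.046,-0.001,0.054],"delta_rot":[0,0.88,-0.01],"fingers":1}
    - {"dp":[0,0,0],"delta_rot":[0,0,0],"fingers":1}

```text
clock: 3.0
position: [0.4941, -0.2001, 0.151]
ee_rot: [-0.253, 0.699, 0.603, 0.291]
contact_force: [-0.3, -0.2, 0.6]
width: 0.0855
gripper_force: 0.0
```

Run:
```python
from h import *
s,p,R=cur(); print(p,loc(p),s['qpos'],(R.inv()*tool(np.pi/4)).as_rotvec(),s['contact_force'])
b=loc([.5125,-.1005,0]);G=np.array([b[0],b[1],.047]);th=np.deg2rad(45)
P1=wld(G)-.054*tool(th).as_matrix()[:,2]; plan(p,R,P1,tool(th),5)
im,d=snap('top','top1');snap('scene','scene1')
cv2.imwrite('pics/c2.png',cv2.resize(im[190:350,270:470,::-1],None,fx=3.5,fy=3.5))
```

```text
[ 0.4941475  -0.20014013  0.15097447] [-0.17271417  0.00963605  0.15097447] [-0.83042695  0.55094005  1.71906496  0.58544195  1.46441063 -0.92878288] [-0.00473921 -0.00629558 -0.00086986] [-0.32750423 -0.20102409  0.62392655]
0 [-0.002, 0.004, 0.091] [-0.01, -0.01, -0.0]
1 [-0.003, 0.004, 0.091] [-0.01, -0.02, -0.0]
2 [-0.002, 0.003, 0.091] [-0.01, -0.01, -0.01]
3 [-0.002, 0.004, 0.091] [-0.01, -0.01, 0.0]
4 [-0.002, 0.003, 0.092] [-0.01, -0.01, 0.0]
```

View pics/scene1.png

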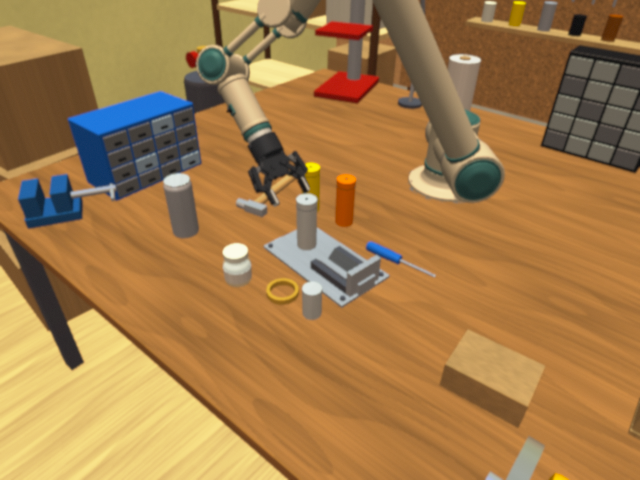

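The scene view shows the open fingers at (280,180), tilted 45°. They straddle the line to the bar (307,220) and are clear of yellow (312,185) and orange (345,200). Next I advance along the tool axis.

>>> servo_tool:
  moves:
    - {"dp":[-0.002,0.004,0.091],"delta_rot":[-0.01,-0.01,0],"fingers":1}
    - {"dp":[-0.003,0.004,0.091],"delta_rot":[-0.01,-0.02,0],"fingers":1}
    - {"dp":[-0.002,0.003,0.091],"delta_rot":[-0.01,-0.01,-0.01],"fingers":1}
    - {"dp":[-0.002,0.004,0.091],"delta_rot":[-0.01,-0.01,0],"fingers":1}
    - {"dp":[-0.002,0.003,0.09],"delta_rot":[-0.01,-0.01,0],"fingers":1}

```text
clock: 3.6
position: [0.5089, -0.1377, 0.0896]
ee_rot: [-0.245, 0.699, 0.606, 0.29]
contact_force: [-0.6, -0.5, -1.3]
width: 0.0849
gripper_force: 0.0
```

>>> servo_tool:
  moves:
    - {"dp":[0,0,0],"delta_rot":[0,0,0],"fingers":1}

```text
clock: 3.7
position: [0.5078, -0.1363, 0.0889]
ee_rot: [-0.247, 0.698, 0.606, 0.29]
contact_force: [-0.1, 0.1, 1.1]
width: 0.085
gripper_force: 0.0
```

Run:
```python
from h import *
s,p,R=cur(); g=p+.054*R.as_matrix()[:,2];print(p,loc(p),'grasp',loc(g),(R.inv()*tool(np.pi/4)).as_rotvec(),s['contact_force'])
im,d=snap('top','top2')
P=pts('top',d); w=np.zeros((480,640),bool);w[240:280,340:385]=1
b=(P[...,2]>.125)&(P[...,2]<.15)&w; v,u=np.nonzero(b);print('bar',len(u),loc(ray('top',u.mean(),v.mean(),.138)))
cv2.imwrite('pics/c2.png',cv2.resize(im[210:320,290:430,::-1],None,fx=5,fy=5))
```

```text
[ 0.50784643 -0.1362987   0.08891062] [-0.10754837  0.00553639  0.08891062] grasp [-0.06949915  0.00549338  0.05059281] [0.00078424 0.00351987 0.00699966] [-0.0793266   0.12504541  1.05351293]
bar 336 [-0.07569824  0.00846571  0.138     ]
```

View pics/c2.png

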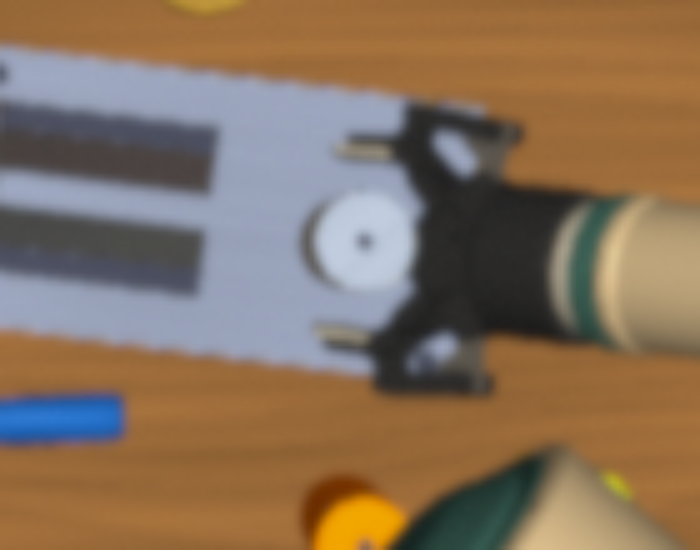

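The crop shows the bar's top at (365,240), midway between the pads at (365,150) and (340,335). The gripper's body is close to the bar at (420,240), though, so I'll tilt the tool flatter (about 60°) and use slightly more standoff before closing.

Run:
```python
from h import *
s,p,R=cur(); b=wld([-.0715,.0065,.043]); th0=np.pi/4;th1=np.deg2rad(61)
g0=p+.054*R.as_matrix()[:,2]
def c(f):
    a=min(f*6/5,1);th=th0+(th1-th0)*max(0,(f*6-1)/5); T=tool(th); L=.054+.008*min(f*3,1)
    return g0+(b-g0)*f-L*T.as_matrix()[:,2],T
plan(p,R,0,tool(th1),6,c)
```

```text
0 [-0.006, -0.001, -0.016] [0.02, 0.04, 0.07]
1 [-0.023, -0.001, -0.015] [0.0, 0.56, 0.0]
2 [-0.023, -0.002, 0.004] [0.0, 0.56, 0.01]
3 [-0.023, -0.001, 0.004] [0.0, 0.56, -0.0]
4 [-0.023, -0.002, 0.004] [0.0, 0.56, -0.0]
5 [-0.023, -0.001, 0.004] [0.0, 0.56, -0.0]
```

>>> servo_tool:
  moves:
    - {"dp":[-0.006,-0.001,-0.016],"delta_rot":[0.02,0.04,0.07],"fingers":1}
    - {"dp":[-0.023,-0.001,-0.015],"delta_rot":[0,0.56,0],"fingers":1}
    - {"dp":[-0.023,-0.002,0.004],"delta_rot":[0,0.56,0.01],"fingers":1}
    - {"dp":[-0.023,-0.001,0.004],"delta_rot":[0,0.56,0],"fingers":1}
    - {"dp":[-0.023,-0.002,0.004],"delta_rot":[0,0.56,0],"fingers":1}

```text
clock: 4.25
position: [0.5051, -0.1552, 0.0772]
ee_rot: [-0.314, 0.664, 0.57, 0.368]
contact_force: [0.0, -0.5, -0.0]
width: 0.0852
gripper_force: 0.0
```

>>> servo_tool:
  moves:
    - {"dp":[-0.023,-0.001,0.004],"delta_rot":[0,0.56,0],"fingers":1}
    - {"dp":[0,0,0],"delta_rot":[0,0,0],"fingers":1}

```text
clock: 4.45
position: [0.5042, -0.1572, 0.0712]
ee_rot: [-0.331, 0.654, 0.56, 0.385]
contact_force: [0.4, 0.1, 1.4]
width: 0.0853
gripper_force: 0.0
```

Run:
```python
from h import *
s,p,R=cur(); g=p+.062*R.as_matrix()[:,2];print(p,loc(p),'grasp',loc(g),(R.inv()*tool(np.deg2rad(61))).as_rotvec(),s['qpos'],s['contact_force'])
im,d=snap('top','top3');sc,_=snap('scene','scene3')
P=pts('top',d); w=np.zeros((480,640),bool);w[240:280,340:385]=1
b=(P[...,2]>.125)&(P[...,2]<.15)&w; v,u=np.nonzero(b);print('bar',len(u),loc(ray('top',u.mean(),v.mean(),.138)))
cv2.imwrite('pics/c3.png',cv2.resize(sc[90:310,200:440,::-1],None,fx=2.7,fy=2.7,interpolation=cv2.INTER_CUBIC))
```

```text
[ 0.50420448 -0.15720528  0.07122095] [-0.12876372  0.0060441   0.07122095] grasp [-0.07451054  0.00581335  0.04121197] [ 0.0037202  -0.00091017 -0.0036166 ] [-0.83403996  0.75436629  1.79531509  0.75155255  1.47645543 -1.11881884] [0.35195226 0.0784669  1.43621293]
bar 310 [-0.07210796  0.00721557  0.138     ]
```

View pics/c3.png

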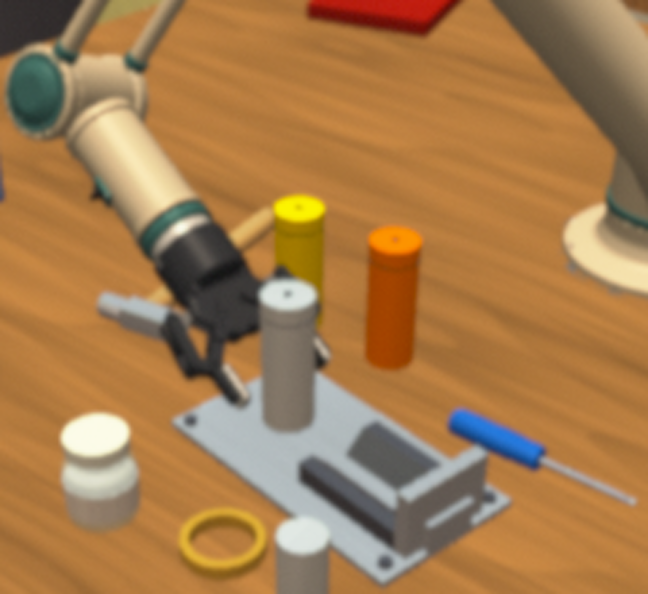

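The crop shows the bar at (288,355) between the pads at (240,390) and (320,350). The gripper clears the yellow bar and the plate, so I close.

>>> servo_tool:
  moves:
    - {"dp":[0.003,0,0.01],"delta_rot":[0,0,0],"fingers":0.7}
    - {"dp":[0,0,0],"delta_rot":[0,0,0],"fingers":0.5}
    - {"dp":[0,0,0],"delta_rot":[0,0,0],"fingers":0.4}
    - {"dp":[0,0,0],"delta_rot":[0,0,0],"fingers":0.3}
    - {"dp":[0,0,0],"delta_rot":[0,0,0],"fingers":0.3}
  force: 50

```text
clock: 5.05
position: [0.5047, -0.1531, 0.0723]
ee_rot: [-0.331, 0.653, 0.561, 0.386]
contact_force: [0.4, -0.3, 3.7]
width: 0.0464
gripper_force: 51.8
```

>>> servo_tool:
  moves:
    - {"dp":[0,0,0],"delta_rot":[0,0,0],"fingers":0.3}
    - {"dp":[0,0,0],"delta_rot":[0,0,0],"fingers":0.3}
    - {"dp":[0,0,0],"delta_rot":[0,0,0],"fingers":0.3}
  force: 50

```text
clock: 5.35
position: [0.5047, -0.1531, 0.0723]
ee_rot: [-0.332, 0.653, 0.561, 0.386]
contact_force: [1.6, -0.5, 5.7]
width: 0.0467
gripper_force: 51.9
```

```bash
cat >> h.py <<'E'
def look(tag,th,L=.062):
    s,p,R=cur(); g=p+L*R.as_matrix()[:,2];print(s['clock'],'tcp',loc(p).round(4),'grasp',loc(g).round(4),'rot err',(R.inv()*tool(th)).as_rotvec().round(4),'F',np.round(s['contact_force'],1),'M',np.round(s['moment'],2),s['width'],s['gripper_force'])
    im,d=snap('top','top'+tag); return s,p,R,im,d
E
python3 - <<'E'
from h import *
s,p,R,im,d=look('4',np.deg2rad(61))
P=pts('top',d); w=np.zeros((480,640),bool);w[235:285,335:390]=1
b=(P[...,2]>.125)&(P[...,2]<.15)&w; v,u=np.nonzero(b);print('bar',len(u),loc(ray('top',u.mean(),v.mean(),.138)))
q,dd=snap('scene','scene4'); Q=pts('scene',dd);w2=np.zeros((480,640),bool);w2[185:215,290:325]=1
b=w2&(Q[...,2]>.128)&(Q[...,2]<.148)&(Q[...,0]>.48)&(Q[...,0]<.55);v,u=np.nonzero(b);print('scene',len(u),loc(ray('scene',u.mean(),v.mean(),.138)))
for nm in ('scene',):
  pass
E
```

```text
5.35 tcp [-0.1246  0.0062  0.0723] grasp [-0.0703  0.006   0.0424] rot err [ 0.0029 -0.0031 -0.0018] F [ 1.6 -0.5  5.7] M [ 0.23 -0.16 -0.16] 0.0467244331271104 51.87651336193085
bar 311 [-0.07194572  0.00780904  0.138     ]
scene 250 [-0.06541345 -0.00014828  0.138     ]
```

Run:
```python
from h import *
f=lambda u,v,z:loc(ray('scene',200+u/2.7,90+v/2.7,z)).round(4)
for u,v in((190,420),(490,497),(386,563)): print('hole',f(u,v,.008))
print('mark before close',f(288,294,.138))
# trough: flank-top outer edges and stop in scene; stop top corners
for u,v in ((400,493),(484,452)): print('stop top corner',f(u,v,.07))
# refine centre mark in both views after closing
for n,(u0,v0) in dict(top=(362,258),scene=(306,199)).items():
    im=np.load(f'pics/{n}4.npz')['im'];g=cv2.cvtColor(im,cv2.COLOR_RGB2GRAY)[v0-4:v0+5,u0-5:u0+6].astype(float)
    w=np.clip(np.median(g)-15-g,0,None);vv,uu=np.mgrid[v0-4:v0+5,u0-5:u0+6]
    print(n,(w*uu).sum()/w.sum(),(w*vv).sum()/w.sum(),loc(ray(n,(w*uu).sum()/w.sum(),(w*vv).sum()/w.sum(),.138)).round(4))
# holes subpixel in top0
im=np.load('pics/top0.npz')['im'];G=cv2.cvtColor(im,cv2.COLOR_RGB2GRAY)
for u,v in((197,98),(564,139),(541,329),(174,276)):
    u0,v0=int(240+u/4),int(200+v/4);g=G[v0-3:v0+4,u0-3:u0+4].astype(float);w=np.clip(np.percentile(g,60)-12-g,0,None);vv,uu=np.mgrid[v0-3:v0+4,u0-3:u0+4]
    print('hole top',loc(ray('top',(w*uu).sum()/w.sum(),(w*vv).sum()/w.sum(),.008)).round(4))
```

```text
hole [-0.1253 -0.0635  0.008 ]
hole [0.1234 0.0616 0.008 ]
hole [ 0.1237 -0.0596  0.008 ]
mark before close [-0.0707  0.006   0.138 ]
stop top corner [ 0.1206 -0.0455  0.07  ]
stop top corner [0.1285 0.0405 0.07  ]
top 362.52331606217615 257.95595854922277 [-0.0726  0.0066  0.138 ]
scene 306.09589041095893 198.75342465753425 [-0.072   0.0054  0.138 ]
hole top [ 0.1232 -0.0607  0.008 ]
hole top [-0.1239 -0.0646  0.008 ]
hole top [-0.1237  0.0631  0.008 ]
hole top [0.1232 0.0592 0.008 ]
```

Run:
```python
from h import *
th=np.deg2rad(61); s,p,R=cur(); plan(p,R,p-.011*EX-.0063*EY,R,4)
```

```text
0 [-0.007, 0.008, -0.012] [0.0, 0.0, 0.0]
1 [-0.006, 0.008, -0.012] [0.0, 0.0, 0.0]
2 [-0.007, 0.008, -0.012] [0.0, 0.0, 0.0]
3 [-0.006, 0.008, -0.012] [0.0, 0.0, 0.0]
```

>>> servo_tool:
  moves:
    - {"dp":[-0.007,0.008,-0.012],"delta_rot":[0,0,0],"fingers":0.3}
    - {"dp":[-0.006,0.008,-0.012],"delta_rot":[0,0,0],"fingers":0.3}
    - {"dp":[-0.007,0.008,-0.012],"delta_rot":[0,0,0],"fingers":0.3}
    - {"dp":[-0.006,0.008,-0.012],"delta_rot":[0,0,0],"fingers":0.3}
    - {"dp":[0,0,0],"delta_rot":[0,0,0],"fingers":0.3}
  force: 60

```text
clock: 5.95
position: [0.5079, -0.1637, 0.0722]
ee_rot: [-0.334, 0.652, 0.561, 0.385]
contact_force: [-1.9, 4.0, 6.4]
width: 0.0467
gripper_force: 61.5
```

>>> servo_tool:
  moves:
    - {"dp":[0,0,0],"delta_rot":[0,0,0],"fingers":0.3}

```text
clock: 6.05
position: [0.5079, -0.1637, 0.0722]
ee_rot: [-0.334, 0.652, 0.561, 0.385]
contact_force: [-1.7, 3.9, 6.3]
width: 0.0464
gripper_force: 61.5
```

```bash
cat >> h.py <<'E'
def mark(n,im,X):
    u0,v0=[int(round(a)) for a in proj(n,X)];g=cv2.cvtColor(im,cv2.COLOR_RGB2GRAY)[v0-4:v0+5,u0-4:u0+5].astype(float)
    w=np.clip(np.median(g)-15-g,0,None);vv,uu=np.mgrid[v0-4:v0+5,u0-4:u0+5]
    return loc(ray(n,(w*uu).sum()/w.sum(),(w*vv).sum()/w.sum(),X[2])).round(4)
E
python3 - <<'E'
from h import *
s,p,R,im,d=look('5',np.deg2rad(61),.060)
X=wld([-.083,0,.138]);print('mark',mark('top',im,X),mark('scene',imaging.get_image('scene')[0],X))
E
```

```text
6.05 tcp [-0.1346  0.0015  0.0722] grasp [-0.082   0.0015  0.0434] rot err [-0.0013 -0.0054 -0.0033] F [-1.7  3.9  6.3] M [0.66 0.02 0.3 ] 0.04639823187411818 61.52910232543945
mark [-0.0826  0.0019  0.138 ] [-0.0827  0.0005  0.138 ]
```

```bash
cat > tip.py <<'E'
from h import *
import sys
# tip about the foot's leading edge; args: phi so far (deg), final phi, rows, lift at end (mm)
ph0,ph1,n,lift=float(sys.argv[1]),float(sys.argv[2]),int(sys.argv[3]),float(sys.argv[4])/1000
s,p,R=cur(); piv=wld([float(sys.argv[5]),0,.008]); 
def c(f):
    T=Ro.from_rotvec(EY*np.deg2rad((ph1-ph0)*f)); d=p-piv; return piv+T.apply(d)+EZ*lift*f, T*R
print(loc(c(1)[0])); plan(p,R,0,R,n,c)
E
python3 tip.py 0 90 18 0.8 -.0583
python3 - <<'E'
from h import *
E
```

```text
[0.0059469  0.00146661 0.08512656]
0 [0.042, -0.0, 0.01] [-0.0, -0.87, 0.0]
1 [0.043, -0.0, 0.011] [-0.01, -0.88, 0.0]
2 [0.042, -0.0, 0.01] [0.0, -0.87, 0.0]
3 [0.043, -0.0, 0.01] [-0.0, -0.87, 0.0]
4 [0.042, -0.001, 0.011] [-0.0, -0.87, 0.01]
5 [0.042, 0.0, 0.01] [-0.01, -0.88, -0.0]
6 [0.043, 0.0, 0.01] [0.0, -0.87, -0.0]
7 [0.042, 0.0, 0.01] [-0.0, -0.87, -0.0]
8 [0.042, -0.0, 0.01] [-0.01, -0.87, 0.0]
9 [0.043, -0.0, 0.011] [0.0, -0.88, 0.0]
10 [0.042, -0.0, 0.01] [-0.0, -0.87, 0.0]
11 [0.042, -0.0, 0.01] [-0.0, -0.87, 0.0]
12 [0.043, -0.001, 0.01] [-0.01, -0.87, 0.01]
13 [0.042, 0.0, 0.011] [0.0, -0.88, -0.0]
14 [0.042, 0.0, 0.01] [-0.0, -0.87, -0.0]
15 [0.042, -0.0, 0.01] [-0.01, -0.87, -0.0]
16 [0.042, -0.0, 0.01] [0.0, -0.88, -0.0]
17 [0.043, -0.0, 0.011] [-0.0, -0.87, 0.0]
```

>>> servo_tool:
  moves:
    - {"dp":[0,0.004,0],"delta_rot":[0,0,0],"fingers":0.3}
    - {"dp":[0,0.004,0],"delta_rot":[0,0,0],"fingers":0.3}
    - {"dp":[0.021,0,0.005],"delta_rot":[0,-0.43,0],"fingers":0.3}
    - {"dp":[0.021,0,0.005],"delta_rot":[0,-0.44,0],"fingers":0.3}
  force: 80

```text
clock: 6.55
position: [0.5092, -0.1584, 0.0781]
ee_rot: [-0.31, 0.669, 0.575, 0.355]
contact_force: [-5.0, 0.9, 6.7]
width: 0.046
gripper_force: 83.9
```

>>> servo_tool:
  moves:
    - {"dp":[0.042,0,0.01],"delta_rot":[0,-0.87,0],"fingers":0.3}
    - {"dp":[0.042,0,0.01],"delta_rot":[0,-0.87,0],"fingers":0.3}
    - {"dp":[0.043,0,0.011],"delta_rot":[0,-0.88,0],"fingers":0.3}
    - {"dp":[0,0,0],"delta_rot":[0,0,0],"fingers":0.3}

```text
clock: 6.95
position: [0.5145, -0.1379, 0.0943]
ee_rot: [-0.227, 0.71, 0.612, 0.264]
contact_force: [-0.5, -0.2, -4.9]
width: 0.0458
gripper_force: 83.0
```

```bash
python3 - <<'E'
from h import *
s,p,R,im,d=look('6',np.deg2rad(41),.060)
E
python3 tip.py 20 90 14 0.6 -.0583 | head -4
```

```text
6.95 tcp [-0.1081 -0.0013  0.0943] grasp [-0.0689 -0.0014  0.0489] rot err [0.0009 0.0036 0.0009] F [-0.5 -0.2 -4.9] M [-0.78  0.1  -0.01] 0.04582871125031106 82.99447774887085
[ 0.00508183 -0.00142118  0.08528769]
0 [0.042, -0.0, 0.01] [-0.0, -0.87, -0.0]
1 [0.043, -0.0, 0.009] [-0.0, -0.88, -0.0]
2 [0.042, -0.0, 0.01] [-0.0, -0.87, -0.0]
```

>>> servo_tool:
  moves:
    - {"dp":[0.04,0,0.012],"delta_rot":[0,-0.87,0],"fingers":0.3}
    - {"dp":[0.042,0,0.01],"delta_rot":[0,-0.88,0],"fingers":0.3}
    - {"dp":[0.042,0,0.01],"delta_rot":[0,-0.87,0],"fingers":0.3}
    - {"dp":[0.042,0,0.01],"delta_rot":[0,-0.87,0],"fingers":0.3}
    - {"dp":[0,0,0],"delta_rot":[0,0,0],"fingers":0.3}

```text
clock: 7.5
position: [0.5197, -0.1057, 0.1049]
ee_rot: [-0.12, 0.745, 0.642, 0.138]
contact_force: [-0.7, 2.6, 1.2]
width: 0.0455
gripper_force: 83.1
```

>>> servo_tool:
  moves:
    - {"dp":[0.042,0,0.01],"delta_rot":[0,-0.87,0],"fingers":0.3}
    - {"dp":[0.042,0,0.01],"delta_rot":[0,-0.88,0],"fingers":0.3}
    - {"dp":[0.042,0,0.01],"delta_rot":[0,-0.87,0],"fingers":0.3}
    - {"dp":[0,0,0],"delta_rot":[0,0,0],"fingers":0.3}

```text
clock: 7.9
position: [0.5236, -0.0804, 0.1054]
ee_rot: [-0.036, 0.757, 0.652, 0.04]
contact_force: [-1.8, 3.5, 3.8]
width: 0.046
gripper_force: 83.3
```

```bash
python3 - <<'E'
from h import *
s,p,R,im,d=look('7',np.deg2rad(6),.060)
sc,_=snap('scene','scene7')
cv2.imwrite('pics/c7.png',cv2.resize(sc[90:310,200:440,::-1],None,fx=2.7,fy=2.7,interpolation=cv2.INTER_CUBIC))
a=np.deg2rad(55);c,S=np.cos(a),np.sin(a);print('expected',-.0583-.0237*c+.0354*S,.008+.0237*S+.0354*c)
E
python3 tip.py 55 90 7 0.6 -.0583
```

```text
7.9 tcp [-0.05   -0.0017  0.1054] grasp [-0.0436 -0.0016  0.0458] rot err [-0.0029 -0.0026 -0.0004] F [-1.8  3.5  3.8] M [0.43 0.23 0.04] 0.04604091238019983 83.29880475997925
expected -0.042895779173689474 0.04771850929647614
[ 0.00370597 -0.00182195  0.08415555]
0 [0.042, -0.0, 0.009] [-0.0, -0.87, 0.0]
1 [0.041, -0.0, 0.01] [-0.01, -0.88, 0.01]
2 [0.042, -0.0, 0.009] [0.0, -0.87, -0.0]
3 [0.041, -0.001, 0.009] [-0.0, -0.87, -0.0]
4 [0.041, 0.0, 0.009] [-0.01, -0.87, 0.0]
5 [0.042, 0.0, 0.01] [0.0, -0.88, 0.0]
6 [0.041, 0.0, 0.009] [-0.0, -0.87, 0.01]
```

View pics/c7.png

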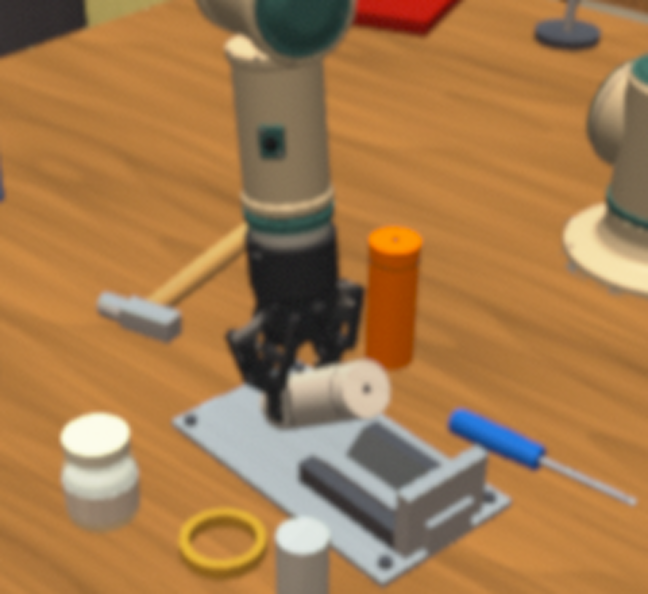

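The crop shows the bar tipped about 55° towards the trough, its top face at (367,388) in line with the V and its foot edge still on the landing. Yellow is hidden behind the arm, so I'll check it in the top view.

>>> servo_tool:
  moves:
    - {"dp":[0.042,0,0.008],"delta_rot":[0,-0.87,0],"fingers":0.3}
    - {"dp":[0.041,0,0.008],"delta_rot":[0,-0.88,0],"fingers":0.3}
    - {"dp":[0.042,0,0.008],"delta_rot":[0,-0.87,0],"fingers":0.3}
    - {"dp":[0.041,0,0.008],"delta_rot":[0,-0.87,0],"fingers":0.3}
    - {"dp":[0,0,0],"delta_rot":[0,0,0],"fingers":0.3}

```text
clock: 8.5
position: [0.5282, -0.0485, 0.0968]
ee_rot: [0.077, 0.752, 0.648, -0.093]
contact_force: [-0.8, 1.1, -4.1]
width: 0.0457
gripper_force: 82.8
```

>>> servo_tool:
  moves:
    - {"dp":[0.021,0,0.004],"delta_rot":[0,-0.44,0],"fingers":0.3}
    - {"dp":[0.021,0,0.004],"delta_rot":[0,-0.43,0],"fingers":0.3}
    - {"dp":[0.021,0,0.004],"delta_rot":[0,-0.44,0],"fingers":0.3}
    - {"dp":[0.021,0,0.004],"delta_rot":[0,-0.44,0],"fingers":0.3}
    - {"dp":[0,0,0],"delta_rot":[0,0,0],"fingers":0.3}

```text
clock: 9.0
position: [0.5303, -0.0348, 0.089]
ee_rot: [0.132, 0.742, 0.638, -0.158]
contact_force: [-0.8, 1.0, -4.7]
width: 0.0461
gripper_force: 82.9
```

```bash
python3 - <<'E'
from h import *
s,p,R,im,d=look('8',np.deg2rad(-24),.060)
P=pts('top',d); hs=cv2.cvtColor(im,cv2.COLOR_RGB2HSV)
L=(P-O)@np.c_[EX,EY,EZ]
b=(hs[...,1]<60)&(abs(L[...,1])<.006)&(L[...,0]>.01)&(L[...,0]<.12)&(L[...,2]>.015)
for a in np.arange(.01,.12,.01):
    k=b&(abs(L[...,0]-a)<.005)
    if k.any(): print(a.round(2),L[k].mean(0).round(4),k.sum())
m=cv2.inRange(hs,(24,150,120),(35,255,255))[300:330,390:425];print('yellow px',m.sum()//255)
E
python3 tip.py 85 90 1 0.6 -.0583
```

```text
9.0 tcp [-0.0039 -0.0017  0.089 ] grasp [-0.0281 -0.0013  0.0342] rot err [-0.0063 -0.0033 -0.0015] F [-0.8  1.  -4.7] M [ 0.42 -0.04  0.01] 0.04610060807094256 82.86780953407288
0.01 [0.0126 0.     0.2099] 11
0.02 [ 1.570e-02 -1.000e-04  2.181e-01] 3
0.05 [ 0.051  -0.0014  0.3749] 6
0.06 [0.0596 0.0024 0.4008] 12
0.07 [7.070e-02 3.000e-04 4.127e-01] 11
0.08 [0.0781 0.001  0.4115] 7
yellow px 374
[ 0.00271348 -0.00171639  0.08508147]
0 [0.04, -0.0, 0.006] [-0.0, -0.87, 0.01]
```

>>> servo_tool:
  moves:
    - {"dp":[0.02,0,0.003],"delta_rot":[0,-0.44,0],"fingers":0.3}
    - {"dp":[0.02,0,0.003],"delta_rot":[0,-0.43,0],"fingers":0.3}
    - {"dp":[0,0,0],"delta_rot":[0,0,0],"fingers":0.3}
    - {"dp":[0,0,0],"delta_rot":[0,0,0],"fingers":0.3}

```text
clock: 9.45
position: [0.5316, -0.0283, 0.0861]
ee_rot: [0.161, 0.735, 0.631, -0.19]
contact_force: [0.5, 0.2, -5.4]
width: 0.0458
gripper_force: 82.9
```

Run:
```python
from h import *
s,p,R,im,d=look('9',np.deg2rad(-29),.060)
sc,dd=snap('scene','scene9')
cv2.imwrite('pics/c9.png',cv2.resize(sc[150:310,240:400,::-1],None,fx=3.7,fy=3.7,interpolation=cv2.INTER_CUBIC))
Q=pts('scene',dd);L=(Q-O)@np.c_[EX,EY,EZ]
# bar's top (front) face and upper line
for a in np.arange(.0,.1,.015):
    k=(abs(L[...,0]-a)<.005)&(abs(L[...,1])<.02)&(L[...,2]>.03)&(L[...,2]<.1); 
    if k.any(): print(a.round(3),'max z',np.percentile(L[k][:,2],95).round(4),'n',k.sum())
plan(p,R,p+.015*EX,R,1); plan(p,R,p-.001*EZ,R,1)
```

```text
9.45 tcp [ 0.0028 -0.002   0.0861] grasp [-0.0262 -0.0018  0.0336] rot err [-0.0038 -0.0031 -0.0026] F [ 0.5  0.2 -5.4] M [ 0.44 -0.08 -0.01] 0.04584499779850585 82.88493275642395
0.0 max z 0.0579 n 34
0.015 max z 0.079 n 48
0.03 max z 0.0954 n 51
0.045 max z 0.0587 n 43
0.06 max z 0.058 n 47
0.075 max z 0.0562 n 34
0 [0.066, -0.0, -0.036] [0.0, 0.0, 0.0]
0 [0.002, 0.0, 0.004] [0.0, 0.0, 0.0]
```

View pics/c9.png

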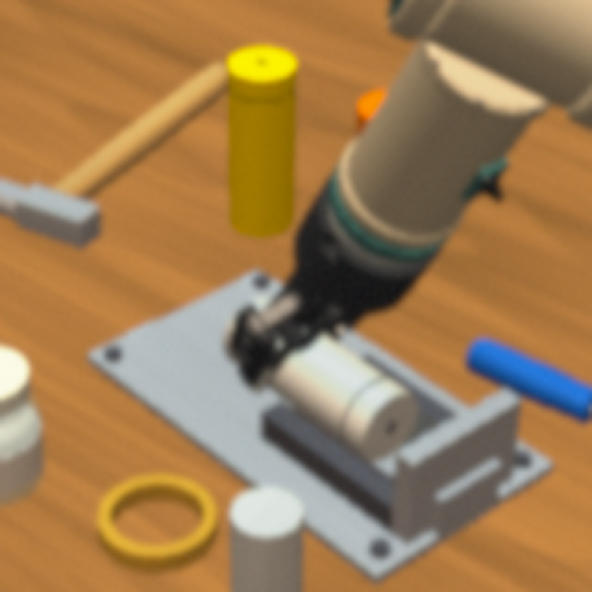

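The crop shows the bar lying in the V, its marked end (392,428) facing the stop about 40 mm away. I seat it, release and retreat.

>>> servo_tool:
  moves:
    - {"dp":[0.001,0,0.003],"delta_rot":[0,0,0],"fingers":0.3}
    - {"dp":[0,0,0],"delta_rot":[0,0,0],"fingers":0.3}
    - {"dp":[0,0,0],"delta_rot":[0,0,0],"fingers":0.6}
    - {"dp":[0,0,0],"delta_rot":[0,0,0],"fingers":0.8}
    - {"dp":[0,0,0],"delta_rot":[0,0,0],"fingers":1}
  force: 40

```text
clock: 10.05
position: [0.5321, -0.0277, 0.0864]
ee_rot: [0.163, 0.734, 0.631, -0.189]
contact_force: [0.1, -0.2, -0.1]
width: 0.0783
gripper_force: 0.0
```

>>> servo_tool:
  moves:
    - {"dp":[0,0,0],"delta_rot":[0,0,0],"fingers":1}
    - {"dp":[0,0,0],"delta_rot":[0,0,0],"fingers":1}
    - {"dp":[0,0,0],"delta_rot":[0,0,0],"fingers":1}

```text
clock: 10.35
position: [0.5317, -0.0276, 0.0858]
ee_rot: [0.162, 0.734, 0.631, -0.19]
contact_force: [-0.2, 0.8, 0.5]
width: 0.0854
gripper_force: 0.0
```

Run:
```python
from h import *
s,p,R,im,d=look('10',np.deg2rad(-29),.060)
plan(p,R,p-.1*R.as_matrix()[:,2],R,4)
p1=p-.1*R.as_matrix()[:,2]
plan(p1,R,wld([-.105,-.001,.18]),tool(0),8)
```

```text
10.35 tcp [ 0.0035 -0.002   0.0858] grasp [-0.0255 -0.0019  0.0333] rot err [-0.0021 -0.0012 -0.0021] F [-0.2  0.8  0.5] M [0.18 0.   0.02] 0.08538027911798085 0.0
0 [-0.0, -0.0, -0.125] [0.0, 0.0, 0.0]
1 [-0.0, -0.0, -0.125] [0.0, 0.0, 0.0]
2 [-0.0, -0.0, -0.125] [0.0, 0.0, 0.0]
3 [-0.0, -0.0, -0.125] [0.0, 0.0, 0.0]
0 [-0.088, -0.0, 0.044] [-0.0, 0.63, -0.0]
1 [-0.09, -0.001, 0.038] [-0.0, 0.63, -0.01]
2 [-0.093, -0.001, 0.032] [-0.01, 0.63, 0.0]
3 [-0.094, -0.0, 0.027] [0.0, 0.63, -0.0]
4 [-0.096, -0.001, 0.02] [0.0, 0.64, -0.01]
5 [-0.098, -0.0, 0.015] [-0.0, 0.63, 0.0]
6 [-0.097, -0.001, 0.008] [-0.0, 0.63, -0.0]
7 [-0.098, -0.001, 0.002] [-0.01, 0.63, -0.01]
```

>>> servo_tool:
  moves:
    - {"dp":[0,0,-0.06],"delta_rot":[0,0,0],"fingers":1}
    - {"dp":[0,0,-0.125],"delta_rot":[0,0,0],"fingers":1}
    - {"dp":[0,0,-0.125],"delta_rot":[0,0,0],"fingers":1}
    - {"dp":[0,0,-0.125],"delta_rot":[0,0,0],"fingers":1}
    - {"dp":[0,0,-0.065],"delta_rot":[0,0,0],"fingers":0.5}

```text
clock: 10.9
position: [0.5401, 0.0214, 0.1757]
ee_rot: [0.163, 0.735, 0.631, -0.188]
contact_force: [0.0, 1.0, -1.0]
width: 0.0736
gripper_force: 0.0
```

>>> servo_tool:
  moves:
    - {"dp":[-0.088,0,0.044],"delta_rot":[0,0.63,0],"fingers":0}
    - {"dp":[-0.09,-0.001,0.038],"delta_rot":[0,0.63,0],"fingers":0}
    - {"dp":[-0.093,-0.001,0.032],"delta_rot":[0,0.63,0],"fingers":0}
    - {"dp":[-0.094,0,0.027],"delta_rot":[0,0.63,0],"fingers":0}
    - {"dp":[-0.096,-0.001,0.02],"delta_rot":[0,0.64,-0.01],"fingers":0}

```text
clock: 11.4
position: [0.5233, -0.077, 0.1778]
ee_rot: [0.06, 0.755, 0.649, -0.071]
contact_force: [0.3, -0.6, 0.1]
width: 0.0004
gripper_force: 0.0
```

>>> servo_tool:
  moves:
    - {"dp":[-0.098,0,0.015],"delta_rot":[0,0.63,0],"fingers":0}
    - {"dp":[-0.097,-0.001,0.008],"delta_rot":[0,0.63,0],"fingers":0}
    - {"dp":[-0.098,-0.001,0.002],"delta_rot":[0,0.63,-0.01],"fingers":0}
    - {"dp":[0,0,0],"delta_rot":[0,0,0],"fingers":0}

```text
clock: 11.8
position: [0.5142, -0.1378, 0.1802]
ee_rot: [-0.0, 0.759, 0.651, -0.0]
contact_force: [0.6, -0.2, 0.4]
width: -0.0003
gripper_force: 0.0
```

```bash
cat > bar.py <<'E'
from h import *
import sys
s,p,R,im,d=look(sys.argv[1],0,.073)
P=pts('top',d);L=(P-O)@np.c_[EX,EY,EZ]
m=((abs(L[...,1])<.032)&(L[...,0]>-.08)&(L[...,0]<.14)&(L[...,2]>.042)&(L[...,2]<.066)&(L[...,0]<.108)).astype(np.uint8)
n,lb,st,ce=cv2.connectedComponentsWithStats(m); i=1+st[1:,4].argmax(); k=lb==i
q=L[k];print('bar n',k.sum(),'x',np.percentile(q[:,0],[1,50,99]).round(4),'y',q[:,1].mean().round(4),'zmax',np.percentile(q[:,2],98).round(4))
for a in np.arange(-.05,.11,.03):
    kk=abs(q[:,0]-a)<.01
    if kk.any(): print(a.round(2),q[kk].mean(0).round(4))
E
python3 bar.py 11
python3 - <<'E'
from h import *
s,p,R=cur(); plan(p,R,wld([-.1,-.001,.1]),tool(0),4)
E
```

```text
11.8 tcp [-0.1081 -0.001   0.1802] grasp [-0.1082 -0.0009  0.1072] rot err [-0.0006  0.0004 -0.0055] F [ 0.6 -0.2  0.4] M [-0.05 -0.01  0.04] -0.00027894255159551326 0.0
bar n 818 x [-0.0583  0.0059  0.0687] y 0.0005 zmax 0.0589
-0.05 [-0.0499  0.0008  0.0514]
-0.02 [-0.0199  0.      0.0514]
0.01 [0.01   0.0012 0.0521]
0.04 [0.04   0.0004 0.0522]
0.07 [ 0.0651 -0.0001  0.052 ]
0 [0.008, 0.001, 0.1] [-0.0, 0.0, -0.01]
1 [0.008, 0.0, 0.1] [-0.01, 0.0, -0.01]
2 [0.009, 0.001, 0.1] [-0.0, 0.0, -0.02]
3 [0.008, 0.0, 0.1] [-0.0, 0.0, -0.01]
```

>>> servo_tool:
  moves:
    - {"dp":[0.008,0,0.1],"delta_rot":[0,0,-0.01],"fingers":0}
    - {"dp":[0.008,0,0.1],"delta_rot":[0,0,-0.01],"fingers":0}
    - {"dp":[0.008,0,0.1],"delta_rot":[0,0,-0.02],"fingers":0}
    - {"dp":[0.008,0,0.1],"delta_rot":[0,0,-0.01],"fingers":0}
    - {"dp":[0,0,0.01],"delta_rot":[0,0,0],"fingers":0}

```text
clock: 12.35
position: [0.5136, -0.1261, 0.0957]
ee_rot: [-0.003, 0.756, 0.655, -0.002]
contact_force: [-1.0, 0.0, 0.5]
width: -0.0001
gripper_force: 0.0
```

>>> servo_tool:
  moves:
    - {"dp":[0.06,0,0],"delta_rot":[0,0,0],"fingers":0}
    - {"dp":[0.04,0,0],"delta_rot":[0,0,0],"fingers":0}
    - {"dp":[0.03,0,0],"delta_rot":[0,0,0],"fingers":0}
    - {"dp":[0.03,0,0],"delta_rot":[0,0,0],"fingers":0}
    - {"dp":[0.03,0,0],"delta_rot":[0,0,0],"fingers":0}

```text
clock: 12.85
position: [0.5216, -0.0917, 0.0994]
ee_rot: [0.002, 0.756, 0.655, -0.001]
contact_force: [-1.2, -6.4, 5.3]
width: 0.0
gripper_force: 3.2
```

```bash
python3 bar.py 12
```

```text
12.85 tcp [-0.0614 -0.0015  0.0994] grasp [-0.0616 -0.0016  0.0264] rot err [0.0017 0.0034 0.006 ] F [-1.2 -6.4  5.3] M [-0.86  0.24  0.01] 4.926414389932891e-05 3.200923204421997
bar n 506 x [0.0009 0.041  0.0798] y 0.0009 zmax 0.0589
0.01 [0.0102 0.0011 0.0521]
0.04 [0.04   0.0008 0.0519]
0.07 [0.0701 0.0008 0.0518]
```

>>> servo_tool:
  moves:
    - {"dp":[0.025,0,0],"delta_rot":[0,0,0],"fingers":0}
    - {"dp":[0.025,0,0],"delta_rot":[0,0,0],"fingers":0}
    - {"dp":[0.025,0,0],"delta_rot":[0,0,0],"fingers":0}
    - {"dp":[0.025,0,0],"delta_rot":[0,0,0],"fingers":0}
    - {"dp":[0.025,0,0],"delta_rot":[0,0,0],"fingers":0}

```text
clock: 13.4
position: [0.5253, -0.0673, 0.0993]
ee_rot: [0.002, 0.756, 0.655, -0.0]
contact_force: [-0.4, -7.0, 2.5]
width: 0.0001
gripper_force: 3.3
```

>>> servo_tool:
  moves:
    - {"dp":[0.01,0,0],"delta_rot":[0,0,0],"fingers":0}
    - {"dp":[0.01,0,0],"delta_rot":[0,0,0],"fingers":0}

```text
clock: 13.6
position: [0.5259, -0.0633, 0.0993]
ee_rot: [0.002, 0.756, 0.655, -0.0]
contact_force: [-0.6, -6.3, 3.5]
width: 0.0
gripper_force: 3.3
```

>>> servo_tool:
  moves:
    - {"dp":[0.01,0,0],"delta_rot":[0,0,0],"fingers":0}

```text
clock: 13.7
position: [0.5262, -0.0614, 0.0993]
ee_rot: [0.002, 0.756, 0.655, -0.0]
contact_force: [-0.8, -6.4, 3.9]
width: -0.0002
gripper_force: 3.3
```

```bash
python3 bar.py 13
```

```text
13.7 tcp [-0.0307 -0.0015  0.0993] grasp [-0.0309 -0.0017  0.0263] rot err [0.0021 0.0029 0.0053] F [-0.8 -6.4  3.9] M [-0.95  0.18  0.04] -0.0002090675476376677 3.3096927031874657
bar n 406 x [0.0426 0.0754 0.1074] y 0.0005 zmax 0.0594
0.04 [0.0461 0.0019 0.0514]
0.07 [0.07   0.0001 0.0522]
0.1 [0.099  0.0008 0.0522]
```

>>> servo_tool:
  moves:
    - {"dp":[0.006,0,0],"delta_rot":[0,0,0],"fingers":0}
    - {"dp":[0.006,0,0],"delta_rot":[0,0,0],"fingers":0}

```text
clock: 13.95
position: [0.5266, -0.059, 0.0993]
ee_rot: [0.002, 0.756, 0.655, -0.0]
contact_force: [-1.1, -7.4, 4.4]
width: 0.0
gripper_force: 3.3
```

>>> servo_tool:
  moves:
    - {"dp":[0.005,0,0],"delta_rot":[0,0,0],"fingers":0}

```text
clock: 14.05
position: [0.5267, -0.0581, 0.0993]
ee_rot: [0.002, 0.756, 0.655, -0.0]
contact_force: [-1.4, -6.2, 5.1]
width: -0.0002
gripper_force: 3.3
```

>>> servo_tool:
  moves:
    - {"dp":[0.005,0,0],"delta_rot":[0,0,0],"fingers":0}

```text
clock: 14.15
position: [0.5268, -0.0571, 0.0993]
ee_rot: [0.002, 0.756, 0.655, -0.0]
contact_force: [-0.7, -6.7, 4.4]
width: -0.0001
gripper_force: 3.3
```

>>> servo_tool:
  moves:
    - {"dp":[0.005,0,0],"delta_rot":[0,0,0],"fingers":0}

```text
clock: 14.25
position: [0.5269, -0.0565, 0.0993]
ee_rot: [0.002, 0.756, 0.655, -0.001]
contact_force: [-1.8, -10.3, 3.6]
width: 0.0003
gripper_force: 5.3
```

>>> servo_tool:
  moves:
    - {"dp":[0.005,0,0],"delta_rot":[0,0,0],"fingers":0}

```text
clock: 14.35
position: [0.527, -0.0564, 0.0993]
ee_rot: [0.003, 0.755, 0.655, -0.002]
contact_force: [-2.5, -14.7, 3.9]
width: -0.0
gripper_force: 7.1
```

```bash
python3 bar.py 14|head -2
```

```text
14.35 tcp [-0.0257 -0.0016  0.0993] grasp [-0.0261 -0.0017  0.0263] rot err [0.0021 0.0058 0.0069] F [ -2.5 -14.7   3.9] M [-2.03  0.43 -0.02] -9.52028836827596e-06 7.124680727720261
bar n 362 x [0.0509 0.0795 0.1076] y 0.0006 zmax 0.059
```

The force has risen against the stop and the foot is at about x = -15 mm, so the bar is home. I back off and lift.

>>> servo_tool:
  moves:
    - {"dp":[0.004,0,0],"delta_rot":[0,0,0],"fingers":0}
    - {"dp":[0,0,0],"delta_rot":[0,0,0],"fingers":0}

```text
clock: 14.6
position: [0.527, -0.0563, 0.0993]
ee_rot: [0.003, 0.755, 0.655, -0.002]
contact_force: [-2.3, -14.4, 3.6]
width: -0.0001
gripper_force: 7.2
```

>>> servo_tool:
  moves:
    - {"dp":[-0.05,0,0],"delta_rot":[0,0,0],"fingers":0}
    - {"dp":[-0.15,0,0],"delta_rot":[0,0,0],"fingers":0}
    - {"dp":[-0.05,0,-0.1],"delta_rot":[0,0,0],"fingers":0}
    - {"dp":[-0.1,0,-0.2],"delta_rot":[0,0,0],"fingers":0}
    - {"dp":[-0.1,0,-0.2],"delta_rot":[0,0,0],"fingers":0}

```text
clock: 15.1
position: [0.5127, -0.1419, 0.1986]
ee_rot: [-0.002, 0.756, 0.654, -0.0]
contact_force: [1.0, -0.1, -0.0]
width: 0.0003
gripper_force: 0.0
```

>>> servo_tool:
  moves:
    - {"dp":[-0.15,0,-0.2],"delta_rot":[0,0,0],"fingers":0}
    - {"dp":[-0.15,0,-0.1],"delta_rot":[0,0,0],"fingers":0}
    - {"dp":[0,0,0],"delta_rot":[0,0,0],"fingers":0}

```text
clock: 15.4
position: [0.5063, -0.205, 0.262]
ee_rot: [0.004, 0.757, 0.653, 0.001]
contact_force: [0.2, 0.1, -0.1]
width: 0.0002
gripper_force: 0.0
```

```bash
python3 bar.py 15
python3 - <<'E'
from h import *
a,_=snap('scene','scene15');b=np.load('pics/top15.npz')['im']
A=cv2.resize(a[170:310,250:400],None,fx=2.6,fy=2.6,interpolation=2);B=cv2.resize(b[170:310,250:400],None,fx=2.6,fy=2.6,interpolation=2)
cv2.imwrite('pics/c15.png',np.hstack([A,B])[:,:,::-1])
t0=np.load('pics/top0.npz')['im'].astype(int);D=(abs(b-t0).max(2)>40)
for n,w in dict(orange=(300,340,345,380),yellow=(295,335,390,425),driver=(285,303,240,320),offcut=(185,210,285,310),ring=(185,215,315,347),jar=(170,200,358,390),hammer=(255,365,420,465),can=(175,215,445,495),carton=(200,250,130,195)).items(): print(n,D[w[0]:w[1],w[2]:w[3]].sum(),end=' ')
E
```

```text
15.4 tcp [-0.1757 -0.0031  0.262 ] grasp [-0.176  -0.0037  0.189 ] rot err [0.0074 0.0039 0.0008] F [ 0.2  0.1 -0.1] M [-0.02  0.04  0.02] 0.00022591827200468391 0.0
bar n 764 x [-0.0121  0.0478  0.107 ] y 0.0006 zmax 0.0585
-0.02 [-0.0117  0.0004  0.0517]
0.01 [0.0099 0.0006 0.0521]
0.04 [0.04   0.0014 0.0517]
0.07 [0.0701 0.0008 0.0518]
0.1 [0.099  0.0008 0.0515]
orange 11 yellow 444 driver 0 offcut 0 ring 0 jar 0 hammer 1611 can 0 carton 0
```

View pics/c15.png

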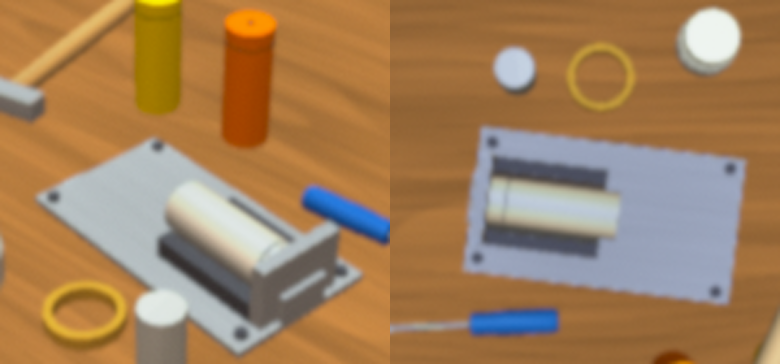

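The final pictures show the bar lying in the V with its marked end against the stop (left view, 275,250) and its rear end standing about 15 mm out over the landing (right view, 615,215). The bystanders haven't moved. The pixel changes at yellow and the hammer are the arm covering them.

```bash
python3 -c "
from rig import manip; print(manip.sign_off())"
```

```text
the job is handed in; nothing more can be done
None
```

The bar lies in the V trough with its former top end pressed home against the stop, and the job was handed in at about 15.5 s with the arm clear and no bystander seen to move.

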